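Tip the detergent carton over and bed it against the back buffer

ROBOT

A 6-joint arm with a two-finger parallel gripper is mounted at the origin on the work surface. World frame = base frame: x ahead of the robot, y to its left, z up, the work surface at z = 0. Lengths are in m, angles in degrees, forces in N, time in s.
With the tool pointing down it reaches from about 0.4 to 0.825 m from the base axis. Payload 7 kg.
Tool frame: the origin (TCP) lies on the centre line of the jaws, within the pads' length; the fingertips stand 11 mm ahead of it and the grasp point (between the pads) lies 8 mm behind it; z points along the fingers, y is the line along which they close (so a half turn about z gives the same grasp; the last joint's range is limited). The gripper opens to 88 mm and grips with 3 to 60 N. Pads are 19 mm wide; open, the fingers measure 130 mm over their backs; the gripper's body (78 mm by 193 mm) begins 47 mm behind the grasp point.
Start: joints at [-47.435, 20.546, 0.682, 0, -70.136, -16.507], TCP at [0.296, -0.606, 0.238] pointing down, gripper open.
Joint ranges: [-176.03, 176.03], [-82.01, 121.73], [-58.28, 71.71], [-173.87, 95.51], [-174.79, -0.11], [-173.66, 173.66]. Speed limits (degrees/s): [136.94, 136.94, 172.46, 180, 180, 180].

INTERFACE

Orientations are given as [roll, pitch, yaw] about the fixed x, y, z axes, in that order (R = Rz(yaw) Ry(pitch) Rx(roll)).
In Python, from plant import r, capture, camera_model, job gives the robot as it stands.
- The arm moves only by the tool drive_tool, never from a script. Its argument "increments" is a list that holds one entry, the list of rows, each a list of 5 numbers: the gripper's target within -1 to 1 (fully open at 1, half-way at 0, shut at -1), then the shift along the tool's x, y, z scaled (see below), then the turn about the tool's z scaled (see below). In form: [[[gripper, tx, ty, tz, roll], ...]]. A call has 1 to 5 rows; each row is the pose to reach, as a shift and turn from the pose commanded when the call began, along the tool's axes at that moment, turning the shorter way round; what a row does not reach only later rows make up. The controller multiplies each number of a shift by 120 mm and each number of a turn by 360 degrees. A row lasts 1/8 s, in which the tool goes at most 62.5 mm and 10.7 degrees, less where a joint would pass 70% of its speed; a pose out of reach is approached as far as the arm can. A call with a number of a shift or a turn outside -1 to 1 is refused whole. A call with a gripper value outside its range is refused whole. The fingers move at their own pace and stop on an object; "squeeze" is the grip in N (left out, the last holds). Time passes only in rows, so rows that repeat a pose let the fingers close. It gives the time, the measured TCP pose, the force, the opening and the grip force at its end, in the units of the state.
- r.get_state(): the state, without advancing time (a new reading comes with each control period).
- capture(name): name is "scene" or "top" or "wrist"; returns the picture (480x640x3 uint8, red, green, blue); there is no depth.
- camera_model(name): a dict with "camera_matrix" (3x3 intrinsics, pixels), "rvec" (rotation vector, rad) and "tvec" (3), from world to camera coordinates, as OpenCV has them. Camera axes: x right, y down, z forward; pixel columns grow to the right and rows downward; lengths in m; the calibration is good to about 2 mm. A picture is of the moment at which its call begins: read the wrist's pose just before it. camera_model takes no time and is no camera call; for the wrist camera it gives the pose at the moment of the call.
- job.close_job(): hands the job in; it is judged then, once.
The state is a dict: "time_s": time; "joints": joint angles; "qd": joint speeds; "joint_torque": joint torques, N m; "tcp_pos": TCP position; "eef_rot": TCP orientation; "contact_force": force on the tool from outside, world axes, zero at the start; "moment": the same for the moment, N m; "gripper_width": finger opening in m; "gripper_force": force on a finger pad.
Only numpy, scipy, OpenCV 4.12 (cv2) and the standard library are available. Lean on these libraries where they do the work, as an engineer would, in place of code of your own. Each camera call takes 0.05 s, during which the arm holds its last target. There are 200 camera calls.

TASK

The tall detergent carton could fall when the washing machine spins, so tip it over onto its side towards the plywood stop, pushing high up and never lifting it. Then slide it top end first until it lies square and roughly central against the stop's rubber buffer bar, and lean on it there for about a second, so you clearly feel the buffer push back beyond the sliding drag, but gently (under 15 N in all, the carton crushes). Let go and leave it lying there, with the mug, scoop and lint trap undisturbed.

Things in the scene. Friction and masses are not known exactly. Their poses are not given: they have to be found in the camera images.
- carton: Full, closed cardboard detergent carton, rigid box 60 (x) by 120 (y) by 180 mm (z), evenly filled, 0.4 to 0.8 kg. Origin: centre of its underside; z points to its top. It starts upright, +x face towards the stop (within 10 degrees). Toppled as wanted its x axis points down, its z to the stop, and it is 60 mm high. Slick (friction 0.28 to 0.45): pushed low it slides. Sliding drag 1 to 4 N.
- carton_top (a point): Centre of the carton's top end face, 180 mm above its origin along its z. This end goes against the buffer.
- carton_toe (a point): Middle of the carton's lower edge on the +x side, 30 mm from its origin along its x: the edge on which it tips over. It stays down on the shelf during the whole job.
- stop: Fixed upright plywood board, 220 mm wide (y), 75 mm high. Its origin is NOT in the board but a bare point on the shelf in front of it, midway across. Its x axis points along the shelf from the carton's side to the board, z up. The board's front face lies at x = +165 mm.
- stop_board (a point): Middle of the board's front face, 30 mm up. In front of it stands the black rubber buffer bar, 150 mm wide, at heights 8 to 52 mm, parallel to the board. It is screw-adjusted: its front face stands anywhere from 17 to 39 mm out from the board, not measured. It does not yield, so find it by feel: the push force then rises steeply, a few N per mm of arm travel.
- mug: Bystander: brown ceramic mug, 80 mm across, 90 mm high, handle to its +y. Origin at the centre of its underside.
- scoop: Bystander: empty blue plastic scoop, cup 80 by 70 mm, 45 mm high, with a 90 mm handle to its -x. Origin under the centre of the cup.
- lint_trap: Bystander: flat steel mesh lint trap, 120 by 90 mm, 12 mm high, with a small tab at its -x end. Origin at the centre of its underside.
Not all that is in view belongs to the job. What is shaped like the carton but yellow is not meant. What is shaped like the stop but green is not meant.

How it is judged (in metres and radians):
On the way, in this order (a step that is already met when the one before it is completed fails the run):
1. the carton has been tipped onto its side towards the stop and lies flat, not yet touching the stop (angle between carton's own x axis and vertical above 2.97 rad and contact force between carton and stop below 0.5 N), for 0.2 s.
2. the lying carton is pressed against the stop's buffer with more than 3 N for 0.3 s (angle between carton's own x axis and vertical above 2.97 rad and contact force between carton and stop above 3 N), for 0.3 s.
At the end, for the whole second after the job is handed in: The carton lies flat on its +x side (its x axis within 10 degrees of straight down), at rest, its top end no nearer to the robot's side than 121 mm along the stop's x (up against the buffer), within 45 mm of the middle of the stop sideways, and square to the stop within 0.09 rad (5 degrees) (angle between carton's own x axis and vertical above 2.97 rad and x of carton_top in the frame of stop above 0.121 m and y of carton_top in the frame of stop between -0.045 and 0.045 m and angle between the z axis of carton and the x axis of stop, either way round below 0.09 rad and height (world z) of carton_top below 0.036 m and linear speed of carton below 0.01 m/s); the robot touches nothing.
It fails at once if the carton is pressed against the stop with more than 15 N (contact force between carton and stop above 15 N).
It fails at once if the robot pushes the carton with more than 20 N (contact force between any of the arm, the fingers and carton above 20 N).
It fails at once if the carton is lifted: its tipping edge rises more than 30 mm off the shelf (height (world z) of carton_toe above 0.03 m).
It fails at once if the mug, scoop or lint trap is moved more than 20 mm (distance of any of mug, scoop, lint_trap from where it was at the start of the episode above 0.02 m).
It also fails if it takes over 67 s, if anything falls off the work surface, if the arm or the gripper's body presses on something with over 40 N, if the wrist force passes 120 N, or if a joint passes its speed limit or range.

## Working session

There is one attempt and no reset: what is moved stays moved. The work goes in short steps, Python scripts to look and compute and a tool call to move; the robot and the scene stay as the last step left them, time stands still between calls to the robot, and variables do not carry over. Pictures are saved under pics/ and viewed, at most 10 in all, crops included, and the job is handed in when it is done.

Besides the shell and the picture viewer there is one more tool, called by a JSON object that holds its "fn" and its "kwargs". drive_tool: Moves the arm, as the interface text tells. Its arguments: {"type":"object","properties":{"increments":{"type":"array"},"squeeze":{"type":"number"}},"required":["increments"]}

```bash
mkdir -p pics; ls; cat > h.py <<'E'
import numpy as np,cv2
from plant import r,capture,camera_model,job
def save(n,f):
    m=camera_model(n); im=capture(n); cv2.imwrite('pics/'+f,im[:,:,::-1]); return im,m
def ray(m,uv,z):
    K=np.array(m["camera_matrix"],float);R=cv2.Rodrigues(np.array(m["rvec"],float))[0];t=np.array(m["tvec"],float).ravel()
    uv=np.atleast_2d(np.array(uv,float)); d=(R.T@np.linalg.inv(K)@np.c_[uv,np.ones(len(uv))].T).T; c=-R.T@t
    return c+d*((z-c[2])/d[:,2])[:,None]
def proj(m,p):
    return cv2.projectPoints(np.atleast_2d(np.array(p,float)),np.array(m["rvec"],float),np.array(m["tvec"],float),np.array(m["camera_matrix"],float),None)[0][:,0]
E
python3 - <<'E'
from h import *
print(r.get_state())
for n in("top","scene"):
    im,m=save(n,n+"0.png"); R=cv2.Rodrigues(np.array(m["rvec"],float))[0]; print(n,-R.T@np.array(m["tvec"]).ravel(),R[2])
E
```

```text
pics
{'time_s': 0.0, 'joints': array([-4.74358023e+01,  2.05919126e+01,  6.32851943e-01, -2.04019275e-02,
       -7.01349232e+01, -1.65071872e+01]), 'qd': array([-0.07572632, -0.02749206, -0.03461611,  0.04893377,  0.07034872,
       -0.02421979]), 'joint_torque': array([-1.24684384e-04, -5.82724643e+01,  2.93055296e+01,  6.99744165e+00,
        6.64417574e-03, -1.48662589e-04]), 'tcp_pos': array([ 0.29627618, -0.60597391,  0.23660939]), 'eef_rot': array([ 1.79904440e+02, -8.31833881e-03, -1.53949931e+02]), 'contact_force': array([0.48744004, 1.18163014, 0.45154149]), 'moment': array([ 0.0290543 , -0.00506619, -0.02387521]), 'gripper_force': 0.0, 'gripper_width': 0.08773643829554899}
top [ 0.31296043 -0.05466789  1.49452567] [ 0.16670544 -0.01421381 -0.98590429]
scene [ 1.19997195 -0.91250328  0.90669148] [-0.49621896  0.63100096 -0.59632586]
```

View pics/top0.png

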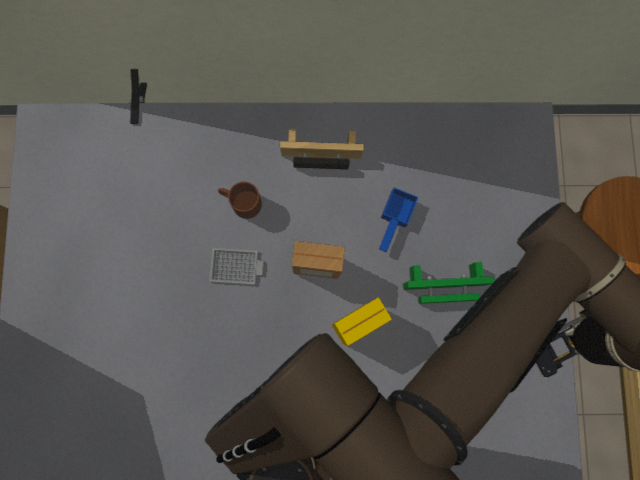

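View pics/scene0.png

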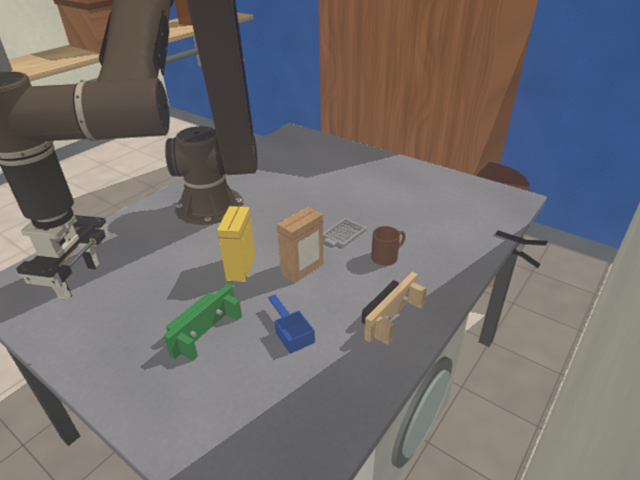

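The top view shows the brown carton's top at about (318,259), the plywood stop at (321,150) with its black buffer at (321,163), the mug at (244,200), the scoop at (398,207) and the lint trap at (235,267). The yellow box at (362,321) and the green stop are decoys. The scene view agrees with this layout.

```bash
python3 - <<'E'
from h import *
im=cv2.imread('pics/top0.png'); m=camera_model("top")
hsv=cv2.cvtColor(im,cv2.COLOR_BGR2HSV)
def reg(x0,x1,y0,y1,lo,hi):
    k=np.zeros(im.shape[:2],np.uint8);k[y0:y1,x0:x1]=255
    k&=cv2.inRange(hsv,np.array(lo),np.array(hi))
    k=cv2.morphologyEx(k,cv2.MORPH_OPEN,np.ones((3,3),np.uint8))
    c=max(cv2.findContours(k,0,2)[0],key=cv2.contourArea); return c[:,0,:].astype(float)
print([tuple(hsv[y,x]) for x,y in((310,250),(318,268),(318,273),(320,150),(320,163),(245,200),(398,207),(290,138),(322,248))])
def rect(n,c,z):
    w=ray(m,c,z)[:,:2].astype(np.float32); (cx,cy),s,a=cv2.minAreaRect(w)
    print(n,len(c),np.round((cx,cy),4),np.round(s,3),round(a,1),'box',np.round(cv2.boxPoints(((cx,cy),s,a)),3).tolist()); return w
rect('carton',reg(285,352,236,285,(5,90,90),(20,255,255)),.18)
rect('stopboard',reg(275,370,146,157,(8,60,100),(25,255,255)),.075)
rect('buffer',reg(285,360,155,172,(0,0,0),(179,255,45)),.052)
rect('mug',reg(215,275,175,225,(0,60,20),(15,255,255)),.08)
rect('scoop',reg(370,425,180,255,(100,100,30),(130,255,255)),.03)
rect('lint',reg(205,270,240,290,(0,0,120),(179,60,255)),.012)
rect('yellow',reg(325,395,292,350,(22,150,100),(35,255,255)),.18)
big=cv2.resize(im[120:300,200:430],None,fx=3.4,fy=3.3,interpolation=cv2.INTER_CUBIC);big=big[:600,:800];cv2.imwrite('pics/crop1.png',big)
E
```

```text
[(np.uint8(16), np.uint8(136), np.uint8(142)), (np.uint8(16), np.uint8(134), np.uint8(129)), (np.uint8(27), np.uint8(36), np.uint8(77)), (np.uint8(19), np.uint8(104), np.uint8(71)), (np.uint8(18), np.uint8(34), np.uint8(37)), (np.uint8(11), np.uint8(126), np.uint8(69)), (np.uint8(110), np.uint8(187), np.uint8(98)), (np.uint8(18), np.uint8(116), np.uint8(163)), (np.uint8(16), np.uint8(134), np.uint8(147))]
carton 37 [ 0.4917 -0.083 ] [0.119 0.059] 83.2 box [[0.45500001311302185, -0.13899999856948853], [0.5139999985694885, -0.1459999978542328], [0.527999997138977, -0.027000000700354576], [0.4690000116825104, -0.019999999552965164]]
stopboard 9 [ 0.7917 -0.1269] [0.158 0.011] 89.9 box [[0.7860000133514404, -0.20600000023841858], [0.796999990940094, -0.20600000023841858], [0.796999990940094, -0.04800000041723251], [0.7860000133514404, -0.04800000041723251]]
buffer 18 [ 0.7582 -0.0955] [0.144 0.028] 87.8 box [[0.7409999966621399, -0.16699999570846558], [0.7699999809265137, -0.1679999977350235], [0.7749999761581421, -0.024000000208616257], [0.746999979019165, -0.023000000044703484]]
mug 59
[... 187 characters left out ...]
191, 0.17299999296665192]]
scoop 117 [ 0.6057 -0.2886] [0.073 0.172] 67.3 box [[0.5120000243186951, -0.289000004529953], [0.6710000038146973, -0.35499998927116394], [0.6990000009536743, -0.2879999876022339], [0.5400000214576721, -0.22200000286102295]]
lint 13 [0.4818 0.0692] [0.029 0.011] 0.5 box [[0.46700000762939453, 0.07400000095367432], [0.46700000762939453, 0.06400000303983688], [0.4959999918937683, 0.06400000303983688], [0.4959999918937683, 0.07500000298023224]]
yellow 163 [ 0.3386 -0.1829] [0.061 0.126] 30.4 box [[0.2809999883174896, -0.14399999380111694], [0.3440000116825104, -0.2529999911785126], [0.3970000147819519, -0.22200000286102295], [0.3330000042915344, -0.11299999803304672]]
```

View pics/crop1.png

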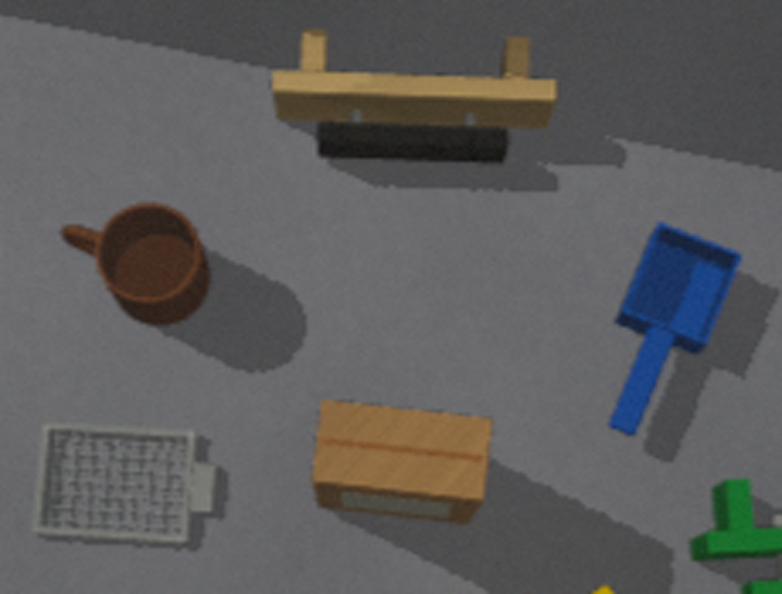

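The crop shows the carton's top face with corners near (320,401), (492,418), (485,500) and (315,480). The board's rear top edge runs (275,72)–(555,80), and the buffer spans x from 318 to 506 at rows 124–160. I'll turn these edges into world lines and work out the approach.

```bash
cat >> h.py <<'E'
def goal(x,y,z,yaw,push=0):
    """numbers for the move: shift in tool axes /0.12, turn/360; yaw=heading of push axis"""
    from scipy.spatial.transform import Rotation as Ro
    s=r.get_state(); R=Ro.from_euler('xyz',s["eef_rot"],degrees=True)
    d=R.inv().apply(np.array([x,y,z])-s["tcp_pos"])
    a=(180+yaw-s["eef_rot"][2]+180)%360-180
    print("t",s["time_s"],"shift",np.round(d/.12,3),"turn",round(-a/360,4),"F",np.round(s["contact_force"],2),"tcp",np.round(s["tcp_pos"],4),np.round(s["eef_rot"],2))
E
python3 - <<'E'
from h import *
m=camera_model("top")
def e(n,a,b,z):
    w=ray(m,[[200+a[0]/3.4,120+a[1]/3.3],[200+b[0]/3.4,120+b[1]/3.3]],z); d=w[0]-w[1]
    print(n,np.round(w[:,:2],3).tolist(),'yaw',round(np.degrees(np.arctan2(-d[0],d[1])),1),'mid',np.round(w.mean(0)[:2],3))
e('board back',(275,72),(555,80),.075)
e('board frontbottom',(275,118),(553,127),.04)
e('buf back',(318,124),(506,130),.052)
e('buf front low',(318,156),(506,161),.008)
e('buf front top',(318,150),(506,156),.052)
e('carton front',(320,401),(492,418),.18)
e('carton rear',(315,480),(485,500),.18)
e('lint tab/scoop handle',(215,488),(612,428),.02)
goal(.425,-.077,.24,-6.5)
E
```

```text
board back [[0.809, 0.01], [0.802, -0.207]] yaw -1.8 mid [ 0.805 -0.098]
board frontbottom [[0.782, 0.011], [0.774, -0.208]] yaw -2.1 mid [ 0.778 -0.098]
buf back [[0.773, -0.023], [0.768, -0.17]] yaw -2.1 mid [ 0.77  -0.096]
buf front low [[0.76, -0.022], [0.755, -0.173]] yaw -1.7 mid [ 0.757 -0.097]
buf front top [[0.751, -0.023], [0.746, -0.169]] yaw -2.1 mid [ 0.749 -0.096]
carton front [[0.526, -0.027], [0.514, -0.146]] yaw -6.1 mid [ 0.52  -0.087]
carton rear [[0.469, -0.024], [0.455, -0.141]] yaw -7.2 mid [ 0.462 -0.082]
lint tab/scoop handle [[0.482, 0.057], [0.529, -0.251]] yaw 8.7 mid [ 0.506 -0.097]
t 0.1 shift [-2.9    3.489 -0.023] turn 0.0904 F [-0.48  0.41 -0.63] tcp [ 0.2963 -0.606   0.2367] [ 1.7991e+02 -1.0000e-02 -1.5395e+02]
```

{"fn": "drive_tool", "kwargs": {"increments": [[[1,-0.32,0.38,0,0],[1,-0.6,0.7,0,0],[1,-0.83,1,0,0]]]}}

```text
time_s: 0.48
tcp_pos: [0.3333, -0.4531, 0.2371]
eef_rot: [180.0, -0.0, -153.9]
contact_force: [1.2, -0.1, -0.0]
gripper_width: 0.0872
gripper_force: 0.0
```

{"fn": "drive_tool", "kwargs": {"increments": [[[1,-0.32,0.38,0,0],[1,-0.6,0.7,0,0],[1,-0.83,1,0,0]]]}}

```text
time_s: 0.85
tcp_pos: [0.3701, -0.3015, 0.2374]
eef_rot: [180.0, 0.0, -153.9]
contact_force: [0.8, 0.0, 0.9]
gripper_width: 0.0875
gripper_force: 0.0
```

{"fn": "drive_tool", "kwargs": {"increments": [[[1,-0.32,0.38,0,0.02],[1,-0.6,0.7,0,0.045],[1,-0.83,1,0,0.07],[1,-0.83,1,0,0.09],[1,-0.83,1,0,0.09]]]}}

```text
time_s: 1.48
tcp_pos: [0.4067, -0.1511, 0.2375]
eef_rot: [180.0, -0.0, 173.8]
contact_force: [-0.4, -0.3, 0.2]
gripper_width: 0.0874
gripper_force: 0.0
```

```bash
python3 -c "
from h import *
goal(.425,-.077,.24,-6.5)"
```

```text
t 1.475 shift [-0.085  0.631 -0.021] turn 0.0008 F [-0.43 -0.26  0.24] tcp [ 0.4067 -0.1511  0.2375] [ 1.8000e+02 -1.0000e-02  1.7379e+02]
```

{"fn": "drive_tool", "kwargs": {"increments": [[[1,-0.05,0.4,0,0],[1,-0.085,0.63,0,0],[1,-0.085,0.63,0.35,0],[1,-0.085,0.63,0.7,0],[1,-0.085,0.63,0.7,0]]]}}

```text
time_s: 2.1
tcp_pos: [0.4229, -0.0787, 0.1513]
eef_rot: [-179.9, -0.4, 173.7]
contact_force: [-0.5, -0.2, 0.1]
gripper_width: 0.0878
gripper_force: 0.0
```

```bash
python3 -c "
from h import *
goal(.425,-.077,.154,-6.5)
save('scene','scene1.png')"
```

```text
t 2.1 shift [-0.015  0.016 -0.023] turn 0.0006 F [-0.49 -0.22  0.09] tcp [ 0.4229 -0.0787  0.1513] [-179.89   -0.35  173.72]
```

View pics/scene1.png

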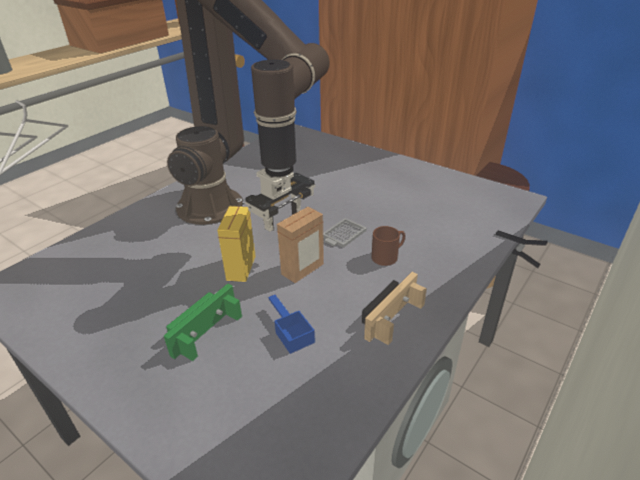

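The gripper hangs open behind the carton at about (280,205), clear of the yellow box. Next I push forward, high up on the carton.

{"fn": "drive_tool", "kwargs": {"increments": [[[1,-0.05,0,0,0],[1,-0.1,0,0,0],[1,-0.14,0,0,0],[1,-0.17,0,0,0],[1,-0.2,0,0,0]]]}}

```text
time_s: 2.78
tcp_pos: [0.4492, -0.0804, 0.1536]
eef_rot: [-180.0, -0.0, 173.7]
contact_force: [-1.6, 0.0, 1.1]
gripper_width: 0.0873
gripper_force: 1.0
```

{"fn": "drive_tool", "kwargs": {"increments": [[[1,-0.04,0,0,0],[1,-0.08,0,0,0],[1,-0.12,0,0,0],[1,-0.16,0,0,0],[1,-0.2,0,0,0]]]}}

```text
time_s: 3.4
tcp_pos: [0.4734, -0.083, 0.1536]
eef_rot: [180.0, 0.0, 173.7]
contact_force: [-0.5, -0.1, 1.2]
gripper_width: 0.0873
gripper_force: 0.5
```

```bash
python3 -c "
from h import *
goal(.5,-.087,.154,-6.5)
im,m=save('scene','scene2.png'); cv2.imwrite('pics/s2.png',cv2.resize(im[150:370,200:440,::-1],None,fx=2,fy=2))"
```

```text
t 3.4 shift [-0.224 -0.008 -0.003] turn 0.0004 F [-0.49 -0.11  1.22] tcp [ 0.4734 -0.083   0.1536] [1.8000e+02 1.0000e-02 1.7366e+02]
```

View pics/s2.png

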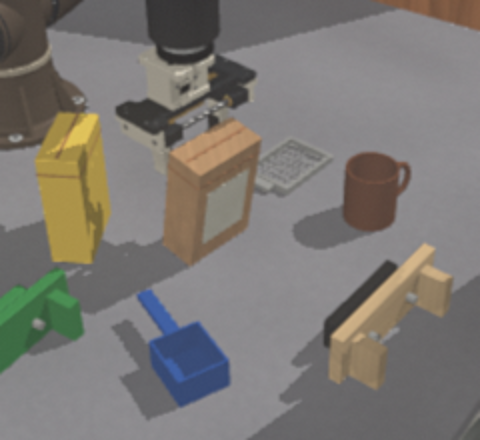

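The carton has tilted about 10° towards the stop and hasn't slid. I'll keep pushing.

{"fn": "drive_tool", "kwargs": {"increments": [[[1,-0.04,0,0,0],[1,-0.08,0,0,0],[1,-0.12,0,0,0],[1,-0.16,0,0,0],[1,-0.2,0,0,0]]]}}

```text
time_s: 4.08
tcp_pos: [0.4973, -0.0857, 0.1536]
eef_rot: [180.0, 0.0, 173.7]
contact_force: [-0.3, 0.5, -0.1]
gripper_width: 0.0874
gripper_force: 0.0
```

{"fn": "drive_tool", "kwargs": {"increments": [[[1,-0.05,0,0,0],[1,-0.1,0,0,0],[1,-0.13,0,0,0],[1,-0.13,0,0,0],[1,-0.13,0,0,0]]]}}

```text
time_s: 4.7
tcp_pos: [0.5122, -0.0874, 0.1535]
eef_rot: [180.0, -0.0, 173.7]
contact_force: [0.2, 0.2, 0.4]
gripper_width: 0.0875
gripper_force: 0.0
```

```bash
python3 -c "
from h import *
goal(.5,-.087,.154,-6.5)
im,m=save('scene','scene3.png'); cv2.imwrite('pics/s3.png',cv2.resize(im[150:370,200:440,::-1],None,fx=2,fy=2))"
```

```text
t 4.7 shift [ 0.101 -0.008 -0.004] turn 0.0004 F [0.22 0.2  0.45] tcp [ 0.5122 -0.0874  0.1535] [ 1.8000e+02 -1.0000e-02  1.7366e+02]
```

View pics/s3.png

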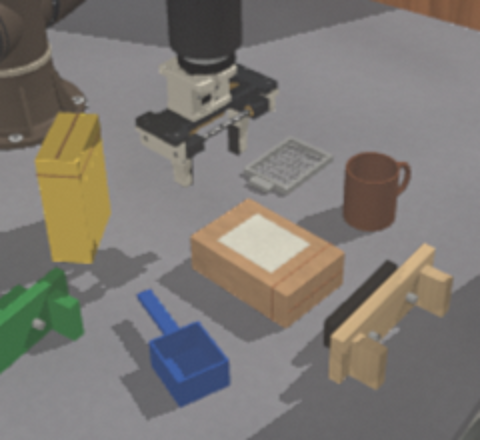

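The carton now lies flat with its top end towards the buffer and a clear gap, and the bystanders haven't moved. In the crop its upper-face corners are at (192,240), (248,201), (343,255) and (275,290).

{"fn": "drive_tool", "kwargs": {"increments": [[[1,0.25,0,0,0],[1,0.5,0,0,0],[1,0.5,0,0,0]]]}}

```text
time_s: 5.12
tcp_pos: [0.4509, -0.0807, 0.1538]
eef_rot: [180.0, 0.0, 173.7]
contact_force: [1.1, 0.2, 0.2]
gripper_width: 0.0875
gripper_force: 0.0
```

```bash
python3 - <<'E'
from h import *
m=camera_model("scene")
p=np.array([(192,240),(248,201),(343,255),(275,290)])/2+[200,150]
print(np.round(ray(m,p,.06),3))
im,m=save("top","top1.png"); hsv=cv2.cvtColor(im,cv2.COLOR_RGB2HSV)
k=cv2.inRange(hsv,(5,60,60),(25,255,255));k[:160]=0;k[300:]=0;k[:,:285]=0;k[:,365:]=0
c=max(cv2.findContours(k,0,2)[0],key=cv2.contourArea)[:,0]
w=ray(m,c,.06)[:,:2].astype(np.float32);q=cv2.minAreaRect(w);print(q,cv2.boxPoints(q))
goal(.455,-.083,.153,-4)
E
```

```text
[[ 0.528 -0.151  0.06 ]
 [ 0.538 -0.035  0.06 ]
 [ 0.713 -0.057  0.06 ]
 [ 0.679 -0.167  0.06 ]]
((0.5806300640106201, -0.08583921939134598), (0.2574675679206848, 0.16992482542991638), 0.14402608573436737) [[ 4.5168310e-01 -1.2006764e-03]
 [ 4.5211023e-01 -1.7112498e-01]
 [ 7.0957702e-01 -1.7047776e-01]
 [ 7.0914990e-01 -5.5345893e-04]]
t 5.175 shift [-0.024 -0.017  0.009] turn -0.0064 F [0.33 0.36 0.28] tcp [ 0.4524 -0.0807  0.1541] [1.7998e+02 7.0000e-02 1.7369e+02]
```

{"fn": "drive_tool", "kwargs": {"increments": [[[1,-0.1,-0.02,0.4,-0.012],[1,-0.2,-0.05,0.8,-0.012],[1,-0.3,-0.05,1,-0.012],[1,-0.3,-0.05,1,-0.012],[1,-0.3,-0.05,1,-0.012]]]}}

```text
time_s: 5.8
tcp_pos: [0.4883, -0.0907, 0.0342]
eef_rot: [-180.0, 0.0, 178.0]
contact_force: [0.7, -0.2, -0.2]
gripper_width: 0.0879
gripper_force: 0.0
```

{"fn": "drive_tool", "kwargs": {"increments": [[[1,-0.05,0,0,0],[1,-0.1,0,0,0],[1,-0.14,0,0,0],[1,-0.18,0,0,0],[1,-0.22,0,0,0]]]}}

```text
time_s: 6.42
tcp_pos: [0.5125, -0.0921, 0.0332]
eef_rot: [-180.0, -0.2, 177.9]
contact_force: [-4.9, -1.0, 2.7]
gripper_width: 0.0876
gripper_force: 2.4
```

```bash
python3 -c "
from h import *
goal(.56,-.093,.032,-2)
im,m=save('top','top2.png'); cv2.imwrite('pics/t2.png',cv2.resize(im[120:300,200:430,::-1],None,fx=3.4,fy=3.3,interpolation=2)[:600,:800])"
```

```text
t 6.425 shift [-0.396  0.007  0.008] turn -0.0002 F [-4.91 -1.05  2.72] tcp [ 0.5125 -0.0921  0.0332] [-179.97   -0.2   177.92]
```

View pics/t2.png

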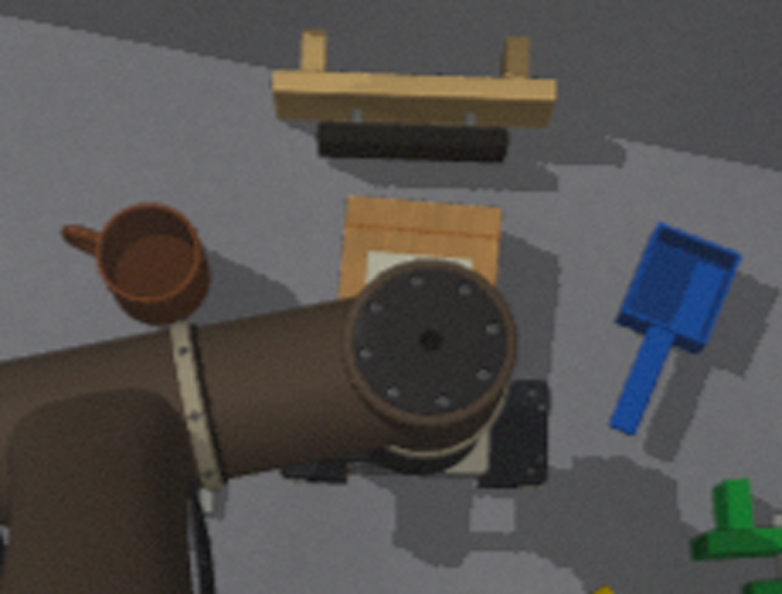

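The carton's leading top edge is at (347,197)–(500,209), about square to the buffer and roughly 1 cm off centre, with a gap of about 35–40 mm. I'll push on, slowing as it gets close.

{"fn": "drive_tool", "kwargs": {"increments": [[[1,-0.04,0,0,0],[1,-0.08,0,0,0],[1,-0.12,0,0,0],[1,-0.16,0,0,0],[1,-0.18,0,0,0]]]}}

```text
time_s: 7.1
tcp_pos: [0.5361, -0.0923, 0.0334]
eef_rot: [180.0, -0.0, 178.0]
contact_force: [-3.5, -0.7, -1.3]
gripper_width: 0.0876
gripper_force: 1.8
```

{"fn": "drive_tool", "kwargs": {"increments": [[[1,-0.01,0,0,0],[1,-0.02,0,0,0],[1,-0.03,0,0,0],[1,-0.04,0,0,0],[1,-0.05,0,0,0]]]}}

```text
time_s: 7.72
tcp_pos: [0.5419, -0.0926, 0.0336]
eef_rot: [180.0, 0.0, 178.0]
contact_force: [-3.0, -0.2, -2.2]
gripper_width: 0.0876
gripper_force: 1.5
```

{"fn": "drive_tool", "kwargs": {"increments": [[[1,-0.01,0,0,0],[1,-0.02,0,0,0],[1,-0.02,0,0,0]]]}}

```text
time_s: 8.1
tcp_pos: [0.5444, -0.0927, 0.0336]
eef_rot: [180.0, 0.0, 178.0]
contact_force: [-2.7, -0.2, -1.0]
gripper_width: 0.0873
gripper_force: 1.2
```

{"fn": "drive_tool", "kwargs": {"increments": [[[1,-0.01,0,0,0],[1,-0.02,0,0,0],[1,-0.02,0,0,0]]]}}

```text
time_s: 8.48
tcp_pos: [0.5468, -0.0928, 0.0336]
eef_rot: [180.0, 0.0, 178.0]
contact_force: [-3.0, 0.5, -0.7]
gripper_width: 0.088
gripper_force: 1.4
```

{"fn": "drive_tool", "kwargs": {"increments": [[[1,-0.01,0,0,0],[1,-0.02,0,0,0],[1,-0.02,0,0,0]]]}}

```text
time_s: 8.85
tcp_pos: [0.5492, -0.0929, 0.0336]
eef_rot: [180.0, 0.0, 178.0]
contact_force: [-3.8, 1.5, 0.2]
gripper_width: 0.0877
gripper_force: 1.7
```

{"fn": "drive_tool", "kwargs": {"increments": [[[1,-0.01,0,0,0],[1,-0.02,0,0,0],[1,-0.02,0,0,0]]]}}

```text
time_s: 9.22
tcp_pos: [0.5515, -0.093, 0.0336]
eef_rot: [-180.0, 0.0, 178.0]
contact_force: [-4.1, 0.4, 1.5]
gripper_width: 0.088
gripper_force: 2.0
```

{"fn": "drive_tool", "kwargs": {"increments": [[[1,-0.01,0,0,0],[1,-0.015,0,0,0],[1,-0.015,0,0,0]]]}}

```text
time_s: 9.6
tcp_pos: [0.5532, -0.093, 0.0336]
eef_rot: [-180.0, -0.0, 178.0]
contact_force: [-5.3, -0.1, 2.8]
gripper_width: 0.0877
gripper_force: 2.4
```

{"fn": "drive_tool", "kwargs": {"increments": [[[1,-0.01,0,0,0],[1,-0.01,0,0,0],[1,-0.01,0,0,0]]]}}

```text
time_s: 9.98
tcp_pos: [0.5545, -0.0931, 0.0336]
eef_rot: [-180.0, 0.0, 178.0]
contact_force: [-4.5, 0.5, 1.6]
gripper_width: 0.0877
gripper_force: 2.1
```

{"fn": "drive_tool", "kwargs": {"increments": [[[1,-0.01,0,0,0],[1,-0.015,0,0,0],[1,-0.015,0,0,0]]]}}

```text
time_s: 10.35
tcp_pos: [0.5561, -0.0931, 0.0336]
eef_rot: [-180.0, -0.0, 178.0]
contact_force: [-5.1, -0.2, 2.9]
gripper_width: 0.0876
gripper_force: 2.5
```

```bash
python3 -c "
from h import *
goal(.56,-.093,.032,-2)
im,m=save('scene','scene4.png'); cv2.imwrite('pics/s4.png',cv2.resize(im[200:360,280:440,::-1],None,fx=3.5,fy=3.5,interpolation=2))"
```

```text
t 10.35 shift [-0.033  0.002  0.013] turn -0.0001 F [-5.09 -0.22  2.89] tcp [ 0.5561 -0.0931  0.0336] [-1.8000e+02 -1.0000e-02  1.7797e+02]
```

View pics/s4.png

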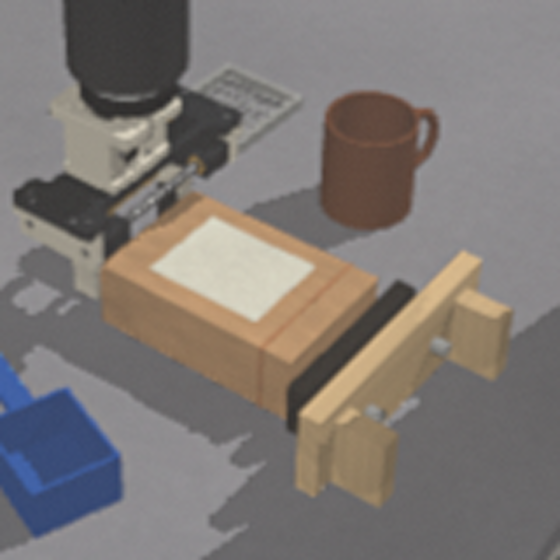

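The carton lies square and roughly central, its top end within a few millimetres of the black bar at about (290,390)–(380,280). The force is still only drag, so I'll creep on.

{"fn": "drive_tool", "kwargs": {"increments": [[[1,-0.01,0,0,0],[1,-0.015,0,0,0],[1,-0.015,0,0,0]]]}}

```text
time_s: 10.78
tcp_pos: [0.5579, -0.0932, 0.0336]
eef_rot: [180.0, -0.0, 178.0]
contact_force: [-4.9, -0.1, 2.2]
gripper_width: 0.0879
gripper_force: 2.5
```

{"fn": "drive_tool", "kwargs": {"increments": [[[1,-0.01,0,0,0],[1,-0.01,0,0,0]]]}}

```text
time_s: 11.02
tcp_pos: [0.5592, -0.0932, 0.0336]
eef_rot: [180.0, 0.0, 178.0]
contact_force: [-4.5, 0.2, 2.2]
gripper_width: 0.0875
gripper_force: 2.2
```

{"fn": "drive_tool", "kwargs": {"increments": [[[1,-0.01,0,0,0],[1,-0.01,0,0,0]]]}}

```text
time_s: 11.28
tcp_pos: [0.5604, -0.0933, 0.0336]
eef_rot: [-180.0, 0.0, 178.0]
contact_force: [-4.0, 0.1, 2.5]
gripper_width: 0.0876
gripper_force: 2.2
```

{"fn": "drive_tool", "kwargs": {"increments": [[[1,-0.01,0,0,0],[1,-0.01,0,0,0]]]}}

```text
time_s: 11.52
tcp_pos: [0.5616, -0.0933, 0.0335]
eef_rot: [180.0, 0.0, 178.0]
contact_force: [-4.6, 0.2, 1.0]
gripper_width: 0.0876
gripper_force: 2.2
```

{"fn": "drive_tool", "kwargs": {"increments": [[[1,-0.01,0,0,0],[1,-0.01,0,0,0]]]}}

```text
time_s: 11.78
tcp_pos: [0.5628, -0.0933, 0.0336]
eef_rot: [-180.0, 0.0, 178.0]
contact_force: [-3.5, 0.5, 0.8]
gripper_width: 0.0878
gripper_force: 2.1
```

{"fn": "drive_tool", "kwargs": {"increments": [[[1,-0.01,0,0,0],[1,-0.01,0,0,0]]]}}

```text
time_s: 12.02
tcp_pos: [0.5629, -0.0934, 0.0334]
eef_rot: [-180.0, -0.1, 178.0]
contact_force: [-6.6, 1.3, 4.2]
gripper_width: 0.0875
gripper_force: 3.9
```

The arm stopped advancing and the force rose, so the carton has met the buffer. I'll lean in a little and hold.

{"fn": "drive_tool", "kwargs": {"increments": [[[1,-0.005,0,0,0],[1,-0.01,0,0,0],[1,-0.01,0,0,0]]]}}

```text
time_s: 12.4
tcp_pos: [0.5629, -0.0934, 0.0333]
eef_rot: [-180.0, -0.2, 178.0]
contact_force: [-11.8, 1.5, 7.7]
gripper_width: 0.0877
gripper_force: 5.7
```

{"fn": "drive_tool", "kwargs": {"increments": [[[1,0,0,0,0],[1,0,0,0,0],[1,0,0,0,0],[1,0,0,0,0],[1,0,0,0,0]]]}}

```text
time_s: 13.02
tcp_pos: [0.5629, -0.0934, 0.0333]
eef_rot: [-180.0, -0.2, 178.0]
contact_force: [-12.3, 2.8, 7.1]
gripper_width: 0.0875
gripper_force: 5.7
```

{"fn": "drive_tool", "kwargs": {"increments": [[[1,0,0,0,0],[1,0,0,0,0],[1,0,0,0,0],[1,0,0,0,0]]]}}

```text
time_s: 13.52
tcp_pos: [0.5629, -0.0934, 0.0333]
eef_rot: [-180.0, -0.2, 178.0]
contact_force: [-11.1, 1.4, 7.0]
gripper_width: 0.0874
gripper_force: 5.7
```

{"fn": "drive_tool", "kwargs": {"increments": [[[1,0.02,0,0,0],[1,0.05,0,0,0],[1,0.15,0,0,0],[1,0.35,0,0,0],[1,0.6,0,0,0]]]}}

```text
time_s: 14.15
tcp_pos: [0.4928, -0.0908, 0.0336]
eef_rot: [180.0, 0.1, 178.0]
contact_force: [-0.2, -0.3, 1.1]
gripper_width: 0.0873
gripper_force: 0.0
```

{"fn": "drive_tool", "kwargs": {"increments": [[[1,0,0,-0.3,0],[1,0.2,0,-0.7,0],[1,0.5,0,-1,0],[1,0.5,0,-1,0]]]}}

```text
time_s: 14.65
tcp_pos: [0.4329, -0.0885, 0.1566]
eef_rot: [179.9, 0.4, 178.0]
contact_force: [1.1, -0.7, -0.2]
gripper_width: 0.0878
gripper_force: 0.0
```

```bash
python3 -c "
from h import *
goal(.45,-.09,.15,-2)
im,m=save('top','top3.png'); cv2.imwrite('pics/t3.png',cv2.resize(im[120:300,200:430,::-1],None,fx=3.4,fy=3.3,interpolation=2)[:600,:800])"
```

```text
t 14.65 shift [-0.143 -0.007  0.056] turn 0.0 F [ 1.1  -0.7  -0.19] tcp [ 0.4329 -0.0885  0.1566] [179.89   0.39 178.01]
```

View pics/t3.png

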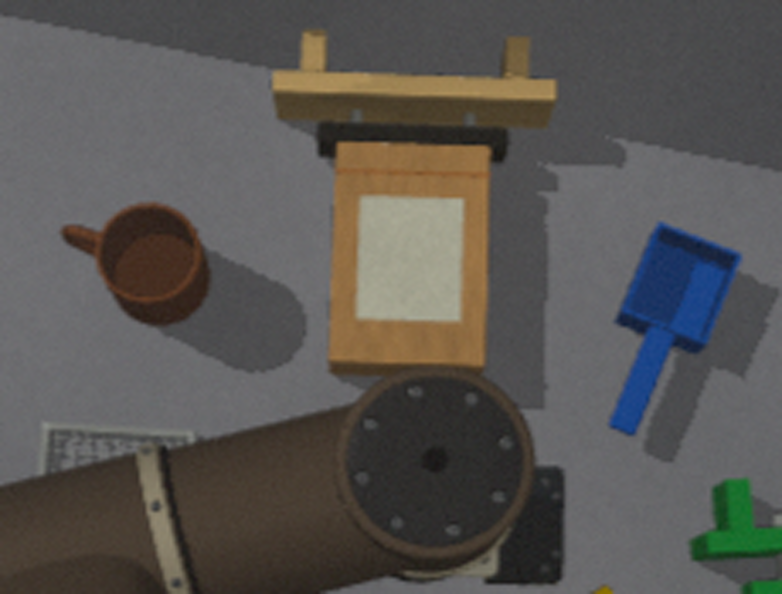

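The carton lies flat and square against the buffer, its front edge at (335,142)–(490,149). It is central on the bar, the gripper is clear, and the bystanders are where they started. I'm handing the job in.

```bash
python3 -c "
from h import *
print(job.close_job())"
```

```text
the job is handed in; nothing more can be done
None
```

The carton was tipped onto its side, slid square and central against the buffer, leaned on for about a second at about 12 N at the wrist (drag included) and released; the mug, scoop and lint trap look undisturbed, and the job is handed in, though the hand-in gave no verdict.

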